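# Present a rapid-test cassette to the inspection camera

### The arm

A 7-joint arm with a two-finger parallel gripper is mounted at the origin on a cart in front of the work surface, level with it; the furniture and walls round the work are solid. World frame = base frame: x ahead of the robot, y to its left, z up, the work surface at z = 0. Lengths are in m, angles in rad, forces in N, time in s.
With the tool pointing down it reaches from about 0.425 to 0.825 m from the base axis. Payload 3.6 kg.
Tool frame: the origin (TCP) lies where the fingers leave the gripper's body, on its centre line; the fingertips stand 73 mm ahead of it and the grasp point (between the pads) lies 54 mm ahead of it; z points along the fingers, y is the line along which they close (so a half turn about z gives the same grasp; the last joint's range is limited). The gripper opens to 85 mm and grips with 20 to 120 N. Pads are 22 mm wide; open, the fingers measure 114 mm over their backs; the gripper's body (76 mm by 85 mm) begins 54 mm behind the grasp point. The pads swing forward as they close: fully open they stand 13 mm farther back than shut.
Start: joints at [-1.183, 0.615, -0.013, 1.423, 0.008, 1.103, -0.04], TCP at [0.262, 0.595, 0.304] pointing down, gripper open.
Joint ranges: [-3.12, 3.12], [-0.3, 2.06], [-1.34, 1.32], [0.26, 2.42], [-1.36, 4.5], [0.01, 1.98], [-2.84, 2.84]. Speed limits (rad/s): [2.79, 2.79, 3.14, 3.14, 3.14, 3.14, 3.14].

### API

Orientations are given as a unit quaternion [x, y, z, w].
In Python, from station import arm, snapshot, camera_info, ticket gives the robot as it stands. Calls block until the motion is done:
- arm.movep(position, orientation): joint-space move of the TCP to a pose.
- arm.line_to(position, velocity=0.15, ori=None): straight line of the TCP; ori=None keeps the orientation; velocity is the mean speed in m/s.
- arm.move_j(angles): joint-space move.
- arm.move_gripper(opening, effort=None): opening from 0.0 (shut) to 1.0 (fully open); effort is the grip in N (None keeps the last); returns when the fingers have stopped.
- arm.pause(seconds).
- arm.ik(position, orientation): joint angles nearest the present ones, or None.
- snapshot(name): name is "scene" or "top"; returns the picture (480x640x3 uint8, blue, green, red); there is no depth.
- camera_info(name): a dict with "fx", "fy", "cx", "cy" (pixels), "R" (3x3) and "t" (3): a world point X has camera coordinates R X + t. Camera axes: x right, y down, z forward; pixel columns grow to the right and rows downward; lengths in m; the calibration is good to about 2 mm. A picture is of the moment at which its call begins. camera_info takes no time and is no camera call.
A pose or a line that the arm cannot do raises arm.MotionError and nothing moves.
- ticket.finish_job(): hands the job in; it is judged then, once.
Readings, each from a call of its own:
- arm.read_time(): time.
- arm.read_joint_positions(): joint angles.
- arm.read_dq(): joint speeds.
- arm.read_effort(): joint torques, N m.
- arm.read_tool_pos(): TCP position.
- arm.read_eef_rot(): TCP orientation.
- arm.read_ft_force(): force on the tool from outside, world axes, zero at the start.
- arm.read_wrist_torque(): the same for the moment, N m.
- arm.read_opening(): opening from 0.0 (shut) to 1.0 (fully open).
- arm.read_finger_force(): force on a finger pad.
Only numpy, scipy, OpenCV 4.12 (cv2) and the standard library are available. Lean on these libraries where they do the work, as an engineer would, in place of code of your own. Each camera call takes 0.05 s, during which the arm holds its last target. There are 200 camera calls.

### The job

Slide the blue-topped test cassette straight up out of its slot in the rack and present it to the inspection camera: hold it in the air with its windowed front face 12 cm from the lens, centred on the lens, blue end up, and squarely facing it (the camera looks slightly downward, so tilt the cassette to match). The program finishes while still holding the cassette there, motionless; leave the other two cassettes standing in the rack, do not touch the camera, and do not disturb the brown bottle or the beaker.

Things in the scene. Friction and masses are not known exactly. Their poses are not given: they have to be found in the camera images.
- blue_cassette: Test cassette with blue top: flat white plate, 60 mm wide, 9 thick, 95 tall, about 30 g, upright in a rack slot. Origin: middle of its underside; x = out of its front face (three narrow cream windows in a grey panel), y = along its width, z = up; the top 26 mm is blue all round.
- blue_face (a point): Middle of the blue cassette's front face: 47.5 mm above its underside, 4.5 mm in front of its mid-plane.
- yellow_cassette: Test cassette with yellow top: flat white plate, 60 mm wide, 9 thick, 95 tall, about 30 g, upright in a rack slot. Origin: middle of its underside; x = out of its front face (three narrow cream windows in a grey panel), y = along its width, z = up; the top 26 mm is yellow all round.
- green_cassette: Test cassette with green top: flat white plate, 60 mm wide, 9 thick, 95 tall, about 30 g, upright in a rack slot. Origin: middle of its underside; x = out of its front face (three narrow cream windows in a grey panel), y = along its width, z = up; the top 26 mm is green all round.
- rack: Grey rack fixed to the table, 160 x 84 x 44 mm, three slots in a row along its x (at -50, 0, +50 mm), open at the top: 12 mm wide, 66 long, floor 8 mm and rim 44 mm above the table. The cassettes stand 59 mm proud of the rim, in any order, fronts toward the rack's +x. Origin: middle of the underside; z up.
- camera_stand: Stand of the inspection camera, fixed to the table: grey base 110 x 84 x 12 mm, steel column 16 mm thick, top at 282 mm, 30 mm behind the origin (+x). The camera head stands out toward -x at a height that differs each time. Origin: middle of the base's underside; z up.
- camera_head: Camera head: white box 44 x 52 x 46 mm, black round lens barrel 40 mm across, 195 to 255 mm up. Origin: middle of the lens front. It looks along its own -x: toward the robot, 20 degrees below level; its y is level, its z up, leaning 20 degrees to the robot. A cassette squarely facing it, blue end up, has x, y, z parallel to the head's.
- reagent_bottle: Brown glass bottle with white cap, 39 mm across, 81 mm tall, loose; origin: middle of its underside. Leave alone.
- beaker: Clear beaker, 54 mm across, 69 mm tall, loose; origin: middle of its underside. Leave alone.

How it is judged:
On the way:
1. the blue cassette is held by the fingers with its underside above the rack's rim, near upright, still above the rack (z of blue_cassette in the frame of rack above 0.047 m and x of blue_cassette in the frame of rack between -0.08 and 0.08 m and y of blue_cassette in the frame of rack between -0.04 and 0.04 m and angle between blue_cassette's own z axis and vertical below 0.3 rad and contact force between the fingers and blue_cassette above 0.5 N), for 0.1 s.
At the end, for the whole second after the job is handed in: Fingers hold the blue cassette still in the air, touching nothing else: face middle 95-145 mm before the lens, within 15 mm of its axis each way, windows to the lens and square within 0.2 rad, blue end up. Other cassettes moved under 10 mm, bottle and beaker under 20 mm, all upright (x of blue_face in the frame of camera_head between -0.145 and -0.095 m and y of blue_face in the frame of camera_head between -0.015 and 0.015 m and z of blue_face in the frame of camera_head between -0.015 and 0.015 m and angle between the x axis of blue_cassette and the x axis of camera_head, either way round below 0.2 rad and angle between the z axis of blue_cassette and the z axis of camera_head, either way round below 0.2 rad and x of camera_head in the frame of blue_cassette above 0.05 m and angle between blue_cassette's own z axis and vertical below 0.8 rad and height (world z) of blue_cassette above 0.06 m and linear speed of blue_cassette below 0.02 m/s and angular speed of blue_cassette below 0.15 rad/s and contact force between the fingers and blue_cassette above 0.5 N and contact force between blue_cassette and rack below 0.2 N and contact force between blue_cassette and camera_stand below 0.2 N and contact force between blue_cassette and yellow_cassette below 0.2 N and contact force between blue_cassette and green_cassette below 0.2 N and contact force between blue_cassette and reagent_bottle below 0.2 N and contact force between blue_cassette and beaker below 0.2 N and distance of each of yellow_cassette, green_cassette from where it was at the start of the episode below 0.01 m and angle between each of yellow_cassette, green_cassette, reagent_bottle, beaker's own z axis and vertical below 0.15 rad and distance of each of reagent_bottle, beaker from where it was at the start of the episode below 0.02 m); the arm keeps its last pose, push and grip.
It fails at once if the camera or its stand is touched (contact force between camera_stand and anything else above 1 N).
It fails at once if the yellow or green cassette is lifted or shifted by more than 20 mm (distance of any of yellow_cassette, green_cassette from where it was at the start of the episode above 0.02 m).
It fails at once if the bottle or the beaker is pushed by more than 20 mm or tipped (distance of any of reagent_bottle, beaker from where it was at the start of the episode above 0.02 m or angle between any of reagent_bottle, beaker's own z axis and vertical above 0.4 rad).
It also fails if it takes over 38 s, if anything falls off the work surface, if the arm or the gripper's body presses on something with over 40 N, if the wrist force passes 120 N, or if a joint passes its speed limit or range.

## Working session

There is one attempt and no reset: what is moved stays moved. The work goes in short steps, each a Python script; the robot and the scene stay as the last script left them, time stands still between calls to the robot, and variables do not carry over. Pictures are saved under pics/ and viewed, at most 10 in all, crops included, and the job is handed in when it is done.

```bash
mkdir -p pics; ls
python3 - <<'E'
from station import arm, snapshot, camera_info
import cv2
for n in ("scene","top"):
    cv2.imwrite(f"pics/{n}0.png",snapshot(n)); c=camera_info(n); print(n,c)
print(arm.read_time())
E
```

```text
pics
scene {'fx': 493.79605489698025, 'fy': 493.79605489698025, 'cx': 323.4206005559516, 'cy': 238.84715844340175, 'R': array([[ 0.56166665, -0.82732503,  0.00799211],
       [-0.6309465 , -0.43455493, -0.64270407],
       [ 0.53519818,  0.35594285, -0.76607284]]), 't': array([-0.22663557,  0.52863126,  0.58333762])}
top {'fx': 596.137603336144, 'fy': 596.137603336144, 'cx': 325.61661033795093, 'cy': 240.32311209342254, 'R': array([[ 0.00983236, -0.99981282, -0.01666271],
       [-0.99668592, -0.00845325, -0.08090563],
       [ 0.08074963,  0.01740298, -0.99658248]]), 't': array([0.1611799 , 0.61735591, 1.27452725])}
0.1
```

View pics/scene0.png

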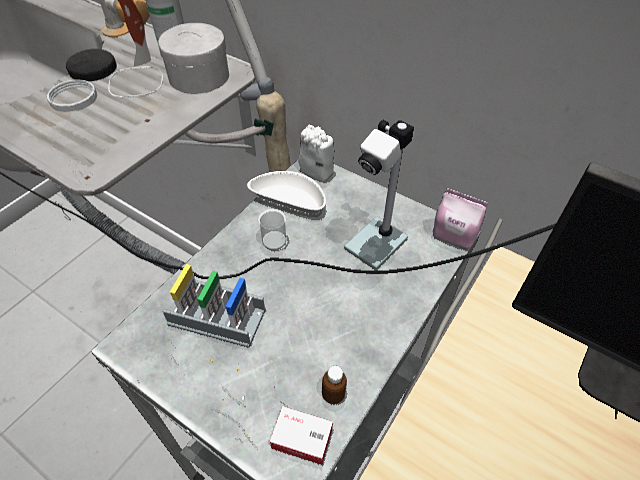

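View pics/top0.png

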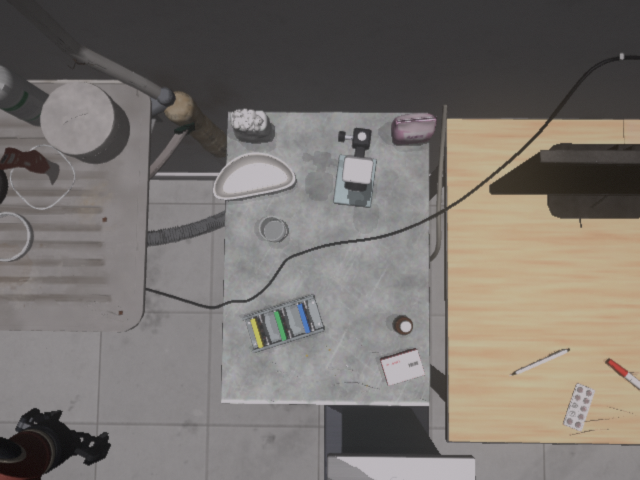

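The scene view shows the rack at about (215,310), with yellow, green and blue tops in order, and the lens at about (371,162). The top view shows the rack at about (285,323), the camera head at (357,172), the beaker at (273,229) and the bottle at (403,325). Next I'll zoom in.

```bash
cat > h.py <<'E'
import numpy as np, cv2
from station import arm, snapshot, camera_info, ticket
C={n:camera_info(n) for n in ("scene","top")}
def ray(n,p):
    c=C[n]; d=np.array([(p[0]-c["cx"])/c["fx"],(p[1]-c["cy"])/c["fy"],1.])
    return -c["R"].T@c["t"], c["R"].T@d
def onz(n,p,z):
    o,d=ray(n,p); return o+d*(z-o[2])/d[2]
def proj(n,X):
    c=C[n]; q=c["R"]@np.asarray(X,float)+c["t"]; return np.array([c["fx"]*q[0]/q[2]+c["cx"],c["fy"]*q[1]/q[2]+c["cy"]])
def tri(ps,pt):
    "point nearest both rays, and gap"
    o1,d1=ray("scene",ps); o2,d2=ray("top",pt)
    s=np.linalg.lstsq(np.c_[d1,-d2],o2-o1,rcond=None)[0]
    a,b=o1+d1*s[0],o2+d2*s[1]; return (a+b)/2,np.linalg.norm(a-b)
E
python3 - <<'E'
from h import *
s=cv2.imread("pics/scene0.png");t=cv2.imread("pics/top0.png")
f=lambda im,x,y,w,h,k:cv2.resize(im[y:y+h,x:x+w],None,fx=k,fy=k,interpolation=cv2.INTER_NEAREST)
a=np.hstack([f(s,155,255,120,95,6.6667)[:, :800]]);
b=f(t,240,285,95,75,8)
cv2.imwrite("pics/c1.png",a[:600]);cv2.imwrite("pics/c2.png",b)
l=f(s,340,110,100,165,3.6);r=f(t,325,115,60,99,6)
cv2.imwrite("pics/c3.png",np.hstack([l,r[:594]]))
for n in C: print(n,-C[n]["R"].T@C[n]["t"])
for n,im in(("scene",s),("top",t)):
  hsv=cv2.cvtColor(im,cv2.COLOR_BGR2HSV)
  for c,lo,hi in(("blue",100,125),("green",55,85),("yel",20,33)):
    m=cv2.inRange(hsv,(lo,120,60),(hi,255,255))
    k,_,st,ce=cv2.connectedComponentsWithStats(m)
    for i in range(1,k):
      if st[i,4]>60: print(n,c,st[i],ce[i])
E
```

```text
scene [ 0.14863046 -0.16541681  0.78844387]
top [0.51080755 0.14418782 1.32280479]
scene blue [226 278  20  37 346] [235.38728324 296.19942197]
scene green [148   7  26   7  89] [163.35955056  10.30337079]
scene green [198 272  19  36 206] [205.95631068 288.82038835]
scene yel [170 265  23  36 391] [181.2455243  282.27621483]
top blue [298 304  12  29 126] [303.5 318. ]
top yel [252 319  11  28  93] [256.75268817 332.83870968]
```

View pics/c1.png

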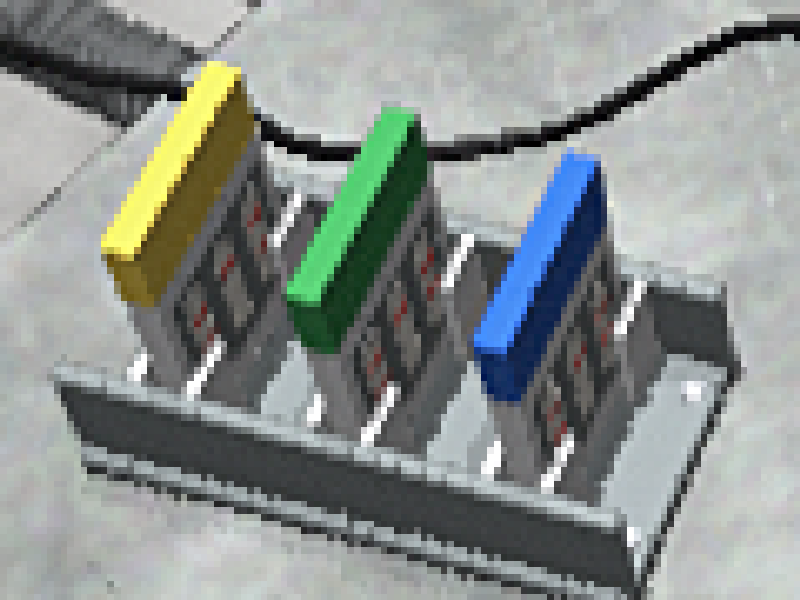

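View pics/c2.png

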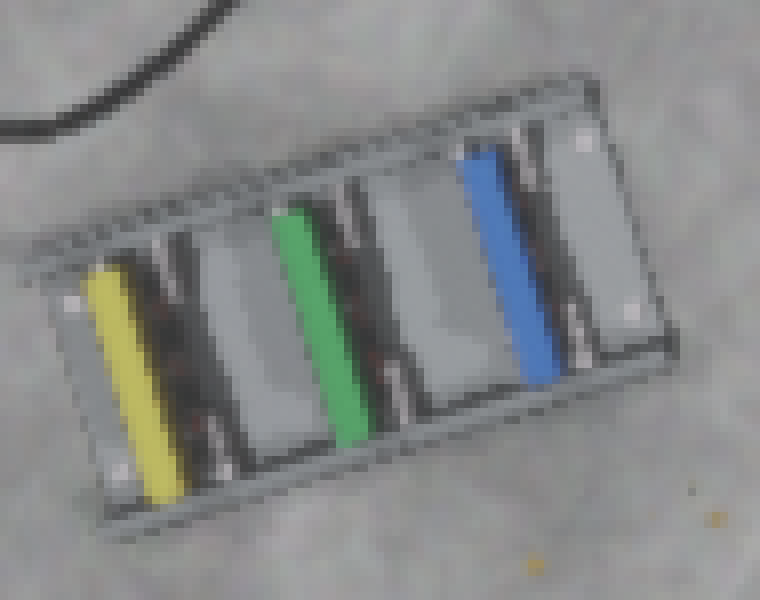

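View pics/c3.png

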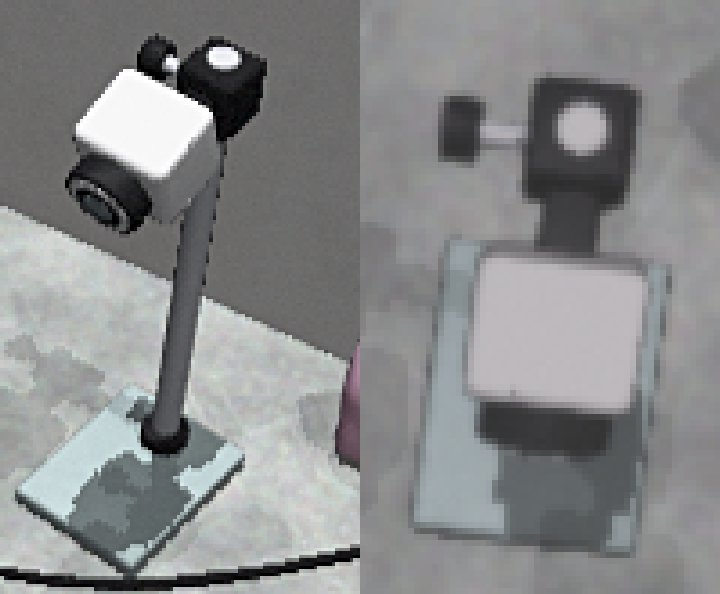

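The crops show the cassette fronts facing right in the top view (towards world −y), with blue in the rack's +x slot. Blue's top quad in the top view is about (298,304), (302,304), (310,332), (306,333). The camera's base plate and white head are clear in both views, and the lens ellipse in the scene view is at about (369,163). Now I'll triangulate.

Run:
```python
from h import *
np.set_printoptions(precision=4,suppress=True)
s=cv2.imread("pics/scene0.png");t=cv2.imread("pics/top0.png")
def comp(im,lo,hi,near):
    m=cv2.inRange(cv2.cvtColor(im,cv2.COLOR_BGR2HSV),lo,hi)
    k,lab,st,ce=cv2.connectedComponentsWithStats(m)
    i=min((i for i in range(1,k) if st[i,4]>40),key=lambda i:np.hypot(*(ce[i]-near)))
    cn=cv2.findContours((lab==i).astype(np.uint8),0,1)[0][0]
    return ce[i],st[i],cv2.minAreaRect(cn),cn
for c,lo,hi,ns,nt in(("blue",100,125,(235,296),(303,318)),("green",55,85,(206,288),(280,326)),("yel",20,33,(181,282),(257,333))):
    vs=[]
    out=[]
    for im,n in((s,ns),(t,nt)):
        hsv=cv2.cvtColor(im,cv2.COLOR_BGR2HSV)
        V=hsv[...,2][cv2.inRange(hsv,(lo,90,40),(hi,255,255))[:]>0]
        b=comp(im,(lo,90,145),(hi,255,255),n) if n is ns else comp(im,(lo,80,120),(hi,255,255),n)
        out.append(b)
    P,g=tri(out[0][0],out[1][0]); print(c,out[0][1],out[1][1],"P",P,"gap",g)
    for n,o in(("scene",out[0]),("top",out[1])):
        q=np.array([onz(n,p,P[2]) for p in cv2.boxPoints(o[2])])[:,:2]
        (_,sz,_)=r=cv2.minAreaRect(np.array([onz(n,p,P[2])[:2] for p in o[3][:,0]],np.float32)*1000)
        bp=cv2.boxPoints(r); e=max((bp[1]-bp[0],bp[2]-bp[1]),key=np.linalg.norm); 
        print("  ",n,"ctr",np.array(r[0]),"size",np.array(sz),"yaw long",np.degrees(np.arctan2(e[1],e[0]))%180)
# head white top
for thr in (225,240):
  a=comp(s,(0,0,thr),(180,40,255),(380,144)); print("scene head",thr,a[1],a[0],cv2.boxPoints(a[2]).tolist())
for thr in (170,185):
  b=comp(t,(0,0,thr),(180,60,255),(357,170)); print("top head",thr,b[1],b[0],cv2.boxPoints(b[2]).tolist())
P,g=tri(a[0],b[0]); print("head top ctr",P,g)
cs=np.array([(128,68),(215,110),(178,178),(77,128)])/3.6+(340,110)
ct=np.array([(480,255),(647,258),(636,412),(467,402)])/6+(325,115)
for p,q in zip(cs,ct): print(*tri(p,q))
base=np.array([(445,240),(668,265),(633,553),(413,528)])/6+(325,115)
B=np.array([onz("top",p,.012) for p in base]);print("base",B,B.mean(0))
bs=np.array([(130,388),(243,460),(130,565),(17,490)])/3.6+(340,110)
B=np.array([onz("scene",p,.012) for p in bs]);print("base s",B,B.mean(0))
l=np.array((105,202))/3.6+(340,110); print("lens px",l,"ray",ray("scene",l))
```

```text
blue [226 277  19  31 180] [297 304  13  29 139] P [0.4496 0.21   0.1005] gap 0.0016082688247276784
   scene ctr [450.1405 210.6853] size [61.601   9.3976] yaw long 17.59661
   top ctr [450.298  209.5249] size [60.1671  9.4262] yaw long 17.940374
green [198 271  19  29 158] [274 311  12  30 127] P [0.4341 0.2579 0.1003] gap 0.0017189991306569632
   scene ctr [434.749  258.8917] size [59.5019  9.1337] yaw long 18.083082
   top ctr [434.9393 257.2272] size [59.674   8.5713] yaw long 17.763988
yel [170 264  21  30 177] [251 319  12  29 138] P [0.4186 0.3052 0.1006] gap 0.0015195010499112818
   scene ctr [419.0537 306.0573] size [61.9311  9.9613] yaw long 17.854034
   top ctr [419.6418 304.7594] size [60.0958  9.5001] yaw long 17.51843
scene head 225 [361 129  38  30 643] [379.3235 143.3235] [[359.9681396484375, 145.89170837402344], [371.08917236328125, 125.50315856933594], [398.76434326171875, 140.5987091064453], [387.643310546875, 160.9872589111328]]
scene head 240 [361 129  38  29 619] [379.5202 143.0081] [[360.6792907714844, 145.37734985351562], [371.6698303222656, 125.5943374633789]
[... 423 characters left out ...]
7.84616088867188], [371.4923095703125, 161.06155395507812], [368.892333984375, 181.86154174804688]]
head top ctr [0.7203 0.1082 0.2814] 0.0015281723796930907
[0.7021 0.0651 0.3495] 0.08320969274000908
[0.7011 0.0221 0.3494] 0.0876061227508393
[0.6621 0.0204 0.341 ] 0.07974046521901569
[0.6627 0.0664 0.3439] 0.08039383495695715
base [[ 0.8091  0.0051  0.012 ]
 [ 0.8002 -0.0774  0.012 ]
 [ 0.6925 -0.064   0.012 ]
 [ 0.7012  0.0169  0.012 ]] [ 0.7507 -0.0299  0.012 ]
base s [[0.8033 0.1358 0.012 ]
 [0.7917 0.0543 0.012 ]
 [0.6902 0.0698 0.012 ]
 [0.6997 0.149  0.012 ]] [0.7462 0.1022 0.012 ]
lens px [369.1667 166.1111] ray (array([ 0.1486, -0.1654,  0.7884]), array([ 0.6802,  0.3433, -0.6707]))
```

Run:
```python
from h import *
np.set_printoptions(precision=4,suppress=True)
cs=np.array([(128,68),(215,110),(178,178),(77,128)])/3.6+(340,110)
ct=np.array([(120,255),(287,258),(276,412),(107,402)])/6+(325,115)
Q=np.array([tri(p,q)[0] for p,q in zip(cs,ct)]);print(Q,[tri(p,q)[1] for p,q in zip(cs,ct)])
def base(n,px):
    B=np.array([onz(n,p,.012) for p in px])[:,:2]
    c=B.mean(0); ax=(B[0]+B[1]-B[2]-B[3])/2; ay=(B[0]+B[3]-B[1]-B[2])/2
    y1,y2=np.degrees(np.arctan2(ax[1],ax[0])),np.degrees(np.arctan2(-ay[0],ay[1]))
    print(n,c,np.linalg.norm(ax),np.linalg.norm(ay),y1,y2); return c,(y1+y2)/2
r=[base("top",np.array([(85,240),(308,265),(273,553),(53,528)])/6+(325,115)),
   base("scene",np.array([(130,388),(243,460),(130,565),(17,490)])/3.6+(340,110))]
c=(r[0][0]+r[1][0])/2; y=np.radians((r[0][1]+r[1][1])/2); print("base",c,np.degrees(y))
th=np.radians(20)
X=np.array([np.cos(th)*np.cos(y),np.cos(th)*np.sin(y),np.sin(th)]);Y=np.array([-np.sin(y),np.cos(y),0]);Z=np.cross(X,Y)
print("X",X,"Z",Z)
for name,T in(("blob",np.array([.7203,.1082,.2814])),("corners",Q.mean(0))):
    b=T-.023*Z; o,d=ray("scene",(369.2,165.5))
    s=np.linalg.lstsq(np.c_[d,-X],b-o,rcond=None)[0]
    p1,p2=o+d*s[0],b+X*s[1]
    # lens ray met with the vertical symmetry plane of the stand
    s3=Y@(np.r_[c,0]-o)/(Y@d)
    print(name,"box",b,"lateral off stand",(b[:2]-c)@Y[:2],"lens on ray",p1,"on axis",p2,"behind",s[1],"ray x plane",o+d*s3)
```

```text
[[0.7416 0.1295 0.2865]
 [0.7404 0.0819 0.2853]
 [0.6985 0.0808 0.2757]
 [0.7    0.1319 0.2787]] [np.float64(0.0001869225918014566), np.float64(0.0032885852843443516), np.float64(0.005027986073806764), np.float64(0.0024860979634231373)]
top [0.7498 0.1032] 0.1086225663534914 0.08251705255639633 -6.21918928353558 -6.128595912830258
scene [0.7462 0.1022] 0.10355610530078427 0.08097893030344692 -7.966307454209992 -7.470325444034346
base [0.748  0.1027] -6.946104523652544
X [ 0.9328 -0.1136  0.342 ] Z [-0.3395  0.0414  0.9397]
blob box [0.7281 0.1072 0.2598] lateral off stand 0.0021100465534017667 lens on ray [0.6973 0.1116 0.2488] on axis [0.6973 0.111  0.2485] behind -0.033019789787393755 ray x plane [0.693  0.1094 0.253 ]
corners box [0.7279 0.1051 0.2599] lateral off stand -8.573035307529037e-05 lens on ray [0.6965 0.1112 0.2495] on axis [0.6966 0.1089 0.2484] behind -0.03356293069621488 ray x plane [0.693  0.1094 0.253 ]
```

```bash
cat >> h.py <<'E'
from scipy.spatial.transform import Rotation as Rn
y=np.radians(-6.6); th=np.radians(20)
X=np.array([np.cos(th)*np.cos(y),np.cos(th)*np.sin(y),np.sin(th)]);Y=np.array([-np.sin(y),np.cos(y),0]);Z=np.cross(X,Y)
RH=np.c_[X,Y,Z]; LENS=np.array([.695,.110,.2505])
a=np.radians(17.8); RC=np.array([[np.sin(a),np.cos(a),0],[-np.cos(a),np.sin(a),0],[0,0,1]]); PC=np.array([.4500,.2101,.008])
def tool(R,p,s,gh=.080,back=0.):
    "TCP pose for cassette pose R,p; s = sign of tool y along cassette x; gh grasp height"
    Rt=np.c_[np.cross(R[:,0]*s,-R[:,2]),R[:,0]*s,-R[:,2]]
    return (p+R[:,2]*(gh+.054)-R[:,0]*back).tolist(), Rn.from_matrix(Rt).as_quat().tolist()
PF=LENS-.12*X-.0475*Z-.0045*X
E
python3 - <<'E'
from h import *
np.set_printoptions(precision=3,suppress=True)
print("barrel top-front px",proj("top",LENS+.02*Z),"lens scene",proj("scene",LENS))
for n,nt,z in(("beaker",(273,229),.069),("bottle",(403,325),.081)): print(n,onz("top",nt,z))
for s in(1,-1):
    for n,(p,q) in(("grasp",tool(RC,PC,s)),("lift",tool(RC,PC+[0,0,.13],s)),("pre",tool(RH,PF,s,back=.07)),("final",tool(RH,PF,s))):
        print(s,n,np.array(p),arm.ik(p,q))
E
```

```text
barrel top-front px [355.15  189.157] lens scene [369.394 165.829]
beaker [0.636 0.278 0.069]
bottle [0.438 0.005 0.081]
1 grasp [0.45  0.21  0.142] [-0.781  0.665  0.457  2.037 -0.54   0.558 -1.201]
1 lift [0.45  0.21  0.272] [-0.908  0.477  0.627  1.913 -0.362  0.865 -1.356]
1 pre [0.484 0.134 0.265] [-0.711  0.38   0.433  2.104 -0.022  0.373 -0.427]
1 final [0.549 0.127 0.289] [-0.626  0.428  0.426  1.924 -0.096  0.498 -0.301]
-1 grasp [0.45  0.21  0.142] [-0.377  0.625 -0.154  2.025  0.186  0.505  1.216]
-1 lift [0.45  0.21  0.272] [-0.376  0.422 -0.148  1.898  0.082  0.828  1.315]
-1 pre [0.484 0.134 0.265] [-0.212  0.364 -0.239  2.09   0.611  0.466  2.084]
-1 final [0.549 0.127 0.289] [-0.121  0.417 -0.288  1.909  0.52   0.577  2.256]
```

Run:
```python
from h import *
p,q=tool(RC,PC,1)
arm.move_gripper(.32,30)
arm.movep([p[0],p[1],.30],q)
arm.line_to([p[0],p[1],.215],.12)
for n in C: cv2.imwrite(f"pics/{n}1.png",snapshot(n))
s=cv2.imread("pics/scene1.png")[170:350,130:310];t=cv2.imread("pics/top1.png")[230:380,215:365]
cv2.imwrite("pics/v1.png",np.hstack([cv2.resize(s,(400,400)),cv2.resize(t,(400,400))]))
print(arm.read_time(),arm.read_tool_pos(),p,arm.read_opening())
```

```text
3.225 [0.450524   0.21030592 0.21578177] [0.45, 0.2101, 0.14200000000000002] 0.31759523525828537
```

View pics/v1.png

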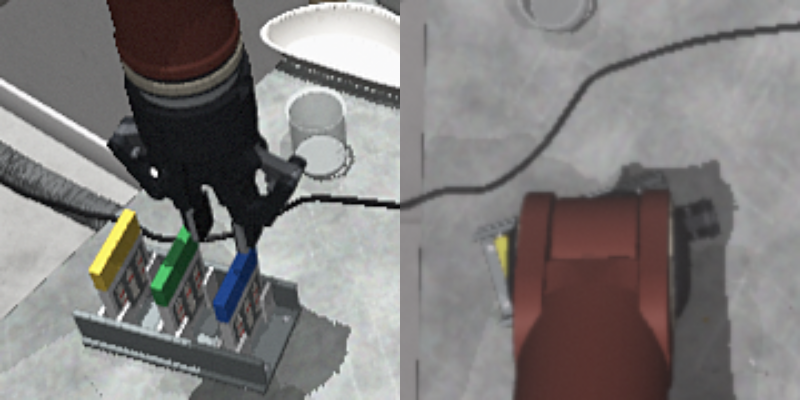

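The crop shows the fingertips at scene pixels of about (218,276) and (240,282), straddling the line above the blue cassette. Descending now.

Run:
```python
from h import *
p,q=tool(RC,PC,1)
print(proj("scene",[.4505,.2103,.1428]))
for z in(.18,.142):
    arm.line_to([p[0],p[1],z],.08); print(z,arm.read_ft_force())
arm.move_gripper(0.,30); arm.pause(.2)
print(arm.read_opening(),arm.read_finger_force(),arm.read_ft_force())
arm.line_to([p[0],p[1],.205],.06); arm.pause(.2); print(arm.read_ft_force())
arm.line_to([p[0],p[1],.272],.1); arm.pause(.2)
print(arm.read_opening(),arm.read_finger_force(),arm.read_ft_force(),arm.read_time())
for n in C: cv2.imwrite(f"pics/{n}2.png",snapshot(n))
s=cv2.imread("pics/scene2.png")[150:350,130:330];t=cv2.imread("pics/top2.png")[230:380,215:365]
cv2.imwrite("pics/v2.png",np.hstack([cv2.resize(s,(400,400)),cv2.resize(t,(400,400))]))
```

```text
[231.86973053 277.12089205]
0.18 [-0.25912549 -0.09990416  0.36675146]
0.142 [ 0.90729366  0.96185785 -0.48506608]
0.09805109051404044 35.44014573097229 [-0.16608089  0.03468875  4.54418837]
[-0.62825671  0.76652058 -0.43122664]
0.10305623994978763 34.96013402938843 [ 0.14148577  0.3539741  -0.2160956 ] 7.35
```

View pics/v2.png

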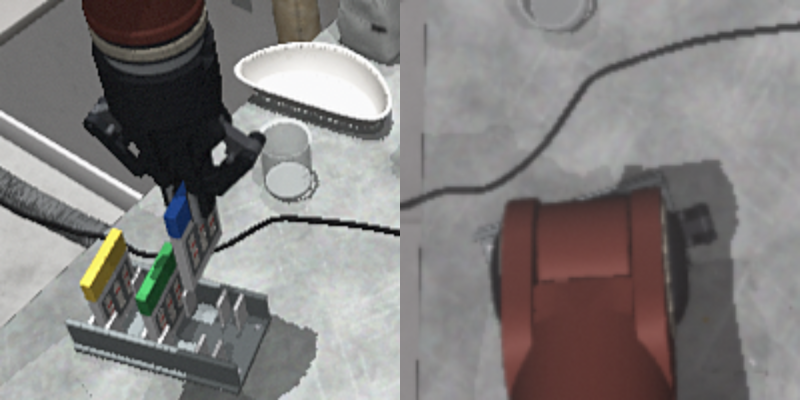

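The crop shows blue gripped and hanging upright above its slot, with green and yellow still standing. Moving to the camera.

Run:
```python
from h import *
np.set_printoptions(precision=4,suppress=True)
p,q=tool(RH,PF,1,back=.07)
arm.line_to([.44,.17,.31],.1)
arm.line_to([p[0],p[1],p[2]+.02],.03,ori=q)
p,q=tool(RH,PF,1)
arm.line_to(p,.05,ori=q); arm.pause(.5)
print(arm.read_time(),arm.read_tool_pos(),p,arm.read_eef_rot(),q,arm.read_opening(),arm.read_finger_force(),arm.read_ft_force())
for n in C: cv2.imwrite(f"pics/{n}3.png",snapshot(n))
s=cv2.imread("pics/scene3.png")[80:330,150:420];t=cv2.imread("pics/top3.png")[130:355,240:420]
cv2.imwrite("pics/v3.png",np.hstack([cv2.resize(s,None,fx=1.8,fy=1.8),cv2.resize(t,None,fx=1.7,fy=2)]))
# expected pixels
for nm,v in(("bottom L",(.0045,.03,0)),("bottom R",(.0045,-.03,0)),("back bottom R",(-.0045,-.03,0)),("top L",(-.0045,.03,.095)),("top R",(-.0045,-.03,.095)),("blue/white R back",(-.0045,-.03,.069))):
    X3=PF+RH@np.array(v); print(nm,proj("scene",X3),(proj("scene",X3)-(150,80))*1.8)
```

```text
12.3333 [0.5494 0.1268 0.2892] [0.5493949229630651, 0.12684708221470584, 0.28920190385393535] [0.7353 0.6551 0.1155 0.1296] [0.7352950706095956, 0.6551240108026752, 0.1155160388144555, 0.12965235973040753] 0.09597872431930646 34.9549001455307 [-0.1659  0.2511  0.2368]
bottom L [316.4793 225.1805] [299.6628 261.3248]
bottom R [344.0209 243.2387] [349.2376 293.8297]
back bottom R [340.6705 247.4462] [343.2068 301.4032]
top L [298.461  202.6041] [267.2299 220.6873]
top R [328.6655 222.0372] [321.598 255.667]
blue/white R back [332.2211 229.5627] [327.998  269.2129]
```

View pics/v3.png

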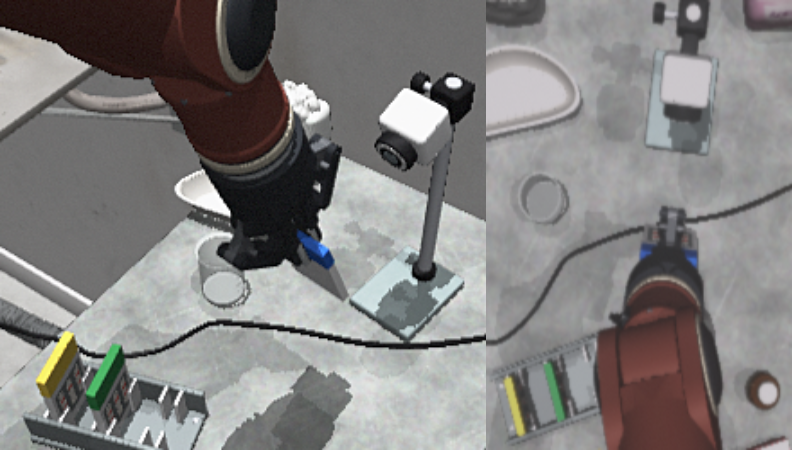

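The crop shows the cassette tilted in front of the lens, with its lower right corner at (349,298) against a predicted (346,297). The rack, beaker and bottle look unchanged. I'll do one numeric check on the sideways offset, then hand in.

Run:
```python
from h import *
t=cv2.imread("pics/top3.png"); m=cv2.inRange(cv2.cvtColor(t,cv2.COLOR_BGR2HSV),(100,120,50),(125,255,255))
ys,xs=np.nonzero(m[200:300,280:400]); print("blue cols",xs.min()+280,xs.max()+281,"rows",ys.min()+200,ys.max()+200)
for v in((.0045,.03,.095),(.0045,-.03,.095),(-.0045,.03,.095),(-.0045,-.03,.095)): print(proj("top",PF+RH@np.array(v)))
w=np.array([280,0]); e=abs((xs.min()+xs.max()+561)/2-np.mean([proj("top",PF+RH@np.array((0,k,.085)))[0] for k in(.03,-.03)]))
print("lateral px error",e, "dq",abs(arm.read_dq()).max())
if e<4: ticket.finish_job(); print("handed in",arm.read_time())
```

```text
blue cols 331 364 rows 253 262
[330.04744523 255.41379998]
[363.26489492 259.55239812]
[329.47987114 260.16825443]
[362.62183722 264.30463096]
lateral px error 1.0100790372792403 dq 0.0005723308398045589
the job is handed in; nothing more can be done
the job is handed in; nothing more can be done
```

The job is handed in, with the arm holding the blue cassette still about 12 cm in front of the inspection lens, square to it and blue end up; my image checks put it within a few millimetres of target, and no verdict came back.

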